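Set the flip tags of the vial bins

ROBOT

A 7-joint arm with a two-finger parallel gripper is mounted at the origin on the work surface. World frame = base frame: x ahead of the robot, y to its left, z up, the work surface at z = 0. Lengths are in m, angles in rad, forces in N, time in s.
With the tool pointing down it reaches from about 0.425 to 0.95 m from the base axis. Payload 4.7 kg.
Tool frame: the origin (TCP) lies on the centre line of the jaws, within the pads' length; the fingertips stand 8 mm ahead of it and the grasp point (between the pads) lies 11 mm behind it; x points along the fingers, z is the direction in which the jaws open and shut, and the axes are right-handed (so a half turn about x gives the same grasp; the last joint's range is limited). The gripper opens to 87 mm and grips with 3 to 60 N. Pads are 19 mm wide; open, the fingers measure 117 mm over their backs; the gripper's body (75 mm by 190 mm) begins 51 mm behind the grasp point.
Start: joints at [1.231, 0.469, -0.049, 1.532, 0.024, 1.141, -0.082], TCP at [0.206, -0.643, 0.231] pointing down, gripper open.
Joint ranges: [-2.59, 2.59], [-0.33, 1.99], [-1.39, 1.29], [0.1, 2.45], [-1.04, 4.18], [0.21, 1.99], [-2.66, 2.66]. Speed limits (rad/s): [2.57, 2.57, 3.14, 3.14, 3.14, 3.14, 3.14].

INTERFACE

Orientations are given as a unit quaternion [w, x, y, z].
In Python, from station import robot gives the robot as it stands.
- The arm moves only by the tool jog_arm, never from a script. Its argument "steps" is a list of rows, each an object of numbers: "claw": the opening, from -1 (shut) to 1 (fully open), so that 0 is half open; "dx", "dy", "dz": the shift along the world's x, y, z in mm; "ax", "ay", "az": the turn, a rotation vector about the world's x, y, z in rad. A call has exactly 8 rows; each row is the pose to reach, as a shift and turn from the pose measured when the call began; what a row does not reach only later rows make up. A row lasts 1/12 s, in which the tool goes at most 41.7 mm and 7.16 degrees, less where a joint would pass 70% of its speed; a pose out of reach is approached as far as the arm can. A call with a gripper value outside its range is refused whole. The fingers move at their own pace and stop on an object; the grip force is fixed at half the most. Time passes only in rows, so rows that repeat a pose let the fingers close, or fill a call up. It gives the time, the measured TCP pose, the force and the opening at its end, in the units of the state.
- robot.sense(): the state, without advancing time (a new reading comes with each control period).
- robot.camera(name): name is "scene" or "top" or "wrist"; returns the picture (480x640x3 uint8, red, green, blue); there is no depth.
- robot.camera_info(name): a dict with "mtx" (3x3 intrinsics, pixels), "rvec" (rotation vector, rad) and "tvec" (3), from world to camera coordinates, as OpenCV has them. Camera axes: x right, y down, z forward; pixel columns grow to the right and rows downward; lengths in m; the calibration is good to about 2 mm. A picture is of the moment at which its call begins: read the wrist's pose just before it. camera_info takes no time and is no camera call; for the wrist camera it gives the pose at the moment of the call.
- robot.sign_off(): hands the job in, once; it reports no verdict.
Trained networks look in the newest picture that a camera, given by its name, has taken for a name from the list of things; names that differ only in an ending like _2 or _b are one class to them, and where a whole thing is asked for, a point or a joint stands for the part that bears it (a point fixed in the world has none). Each returns a list of dicts, best first, with "confidence" (0 to 1); they miss things now and then, are a little off and sometimes report something else, mostly with a low value. They report only what shows in the picture. A call takes as long as a camera call.
- robot.find_in(camera, target): "position" ([row, column] in pixels, amid what is visible of it).
- robot.landmark_of(camera, target): "position" ([row, column] in pixels: a listed point, or the origin of a listed thing).
The state is a dict: "time_s": time; "q": joint angles; "qvel": joint speeds; "joint_torque": joint torques, N m; "tool_pos": TCP position; "tcp_rot": TCP orientation; "wrist_force": force on the tool from outside, world axes, zero at the start; "torque": the same for the moment, N m; "grip_width": finger opening in m.
Only numpy, scipy, OpenCV 4.12 (cv2) and the standard library are available. Lean on these libraries where they do the work, as an engineer would, in place of code of your own. Each camera call takes 0.05 s, during which the arm holds its last target.

TASK

Four hinged flip tags stand on the stock board, each in front of its own bin of sample vials: flip over, with a gentle push of the fingertips, the tags that are wrong, so that every full bin's tag leans back towards its bin with the disc face up, and the tag of the nearly empty bin leans towards the robot with the bar face up. Never pinch a tag or press hard on one, leave the bins where they are, and do not knock the things standing and lying about.

Things in the scene. Friction and masses are not known exactly. Their poses are not given: they have to be found in the camera images.
- board: flat aluminium strip, 90 x 460 x 12 mm, fixed to the bench; carries four tag stands in a row along its y axis, 100 mm apart. Origin: centre of its underside, below the middle of the row; its x axis points from the robot's side to the bins and its z axis up.
- tag_a (a joint): white flip tag, plate 46 mm wide, 60 mm from hinge to free edge, 6 mm thick, 18 to 35 g, hinge along the board's y. Rad: 0 upright; +0.5 (stop) leans to its bin, raised dark disc on the upper face; -0.5 (stop) leans to the robot, raised dark bar on the upper face. Swings freely and falls by its weight to the side of upright it is on; under 1 N tips it.
- tag_a_hinge (a point): middle of this tag's hinge line, 39 mm above the bench, over the middle of the strip; axes as the board's. Hinge cheeks 26 to 32 mm either side along y, 16 mm deep, tops 5 mm above this point. The tag's free edge is 53 mm higher than this point and 29 mm to the side it leans to, with open space under it.
- tag_a_edge (a point): middle of this tag's free edge, 60 mm from its hinge line.
- tag_b (a joint): white flip tag, plate 46 mm wide, 60 mm from hinge to free edge, 6 mm thick, 18 to 35 g, hinge along the board's y. Rad: 0 upright; +0.5 (stop) leans to its bin, raised dark disc on the upper face; -0.5 (stop) leans to the robot, raised dark bar on the upper face. Swings freely and falls by its weight to the side of upright it is on; under 1 N tips it.
- tag_b_hinge (a point): middle of this tag's hinge line, 39 mm above the bench, over the middle of the strip; axes as the board's. Hinge cheeks 26 to 32 mm either side along y, 16 mm deep, tops 5 mm above this point. The tag's free edge is 53 mm higher than this point and 29 mm to the side it leans to, with open space under it.
- tag_b_edge (a point): middle of this tag's free edge, 60 mm from its hinge line.
- tag_c (a joint): white flip tag, plate 46 mm wide, 60 mm from hinge to free edge, 6 mm thick, 18 to 35 g, hinge along the board's y. Rad: 0 upright; +0.5 (stop) leans to its bin, raised dark disc on the upper face; -0.5 (stop) leans to the robot, raised dark bar on the upper face. Swings freely and falls by its weight to the side of upright it is on; under 1 N tips it.
- tag_c_hinge (a point): middle of this tag's hinge line, 39 mm above the bench, over the middle of the strip; axes as the board's. Hinge cheeks 26 to 32 mm either side along y, 16 mm deep, tops 5 mm above this point. The tag's free edge is 53 mm higher than this point and 29 mm to the side it leans to, with open space under it.
- tag_c_edge (a point): middle of this tag's free edge, 60 mm from its hinge line.
- tag_d (a joint): white flip tag, plate 46 mm wide, 60 mm from hinge to free edge, 6 mm thick, 18 to 35 g, hinge along the board's y. Rad: 0 upright; +0.5 (stop) leans to its bin, raised dark disc on the upper face; -0.5 (stop) leans to the robot, raised dark bar on the upper face. Swings freely and falls by its weight to the side of upright it is on; under 1 N tips it.
- tag_d_hinge (a point): middle of this tag's hinge line, 39 mm above the bench, over the middle of the strip; axes as the board's. Hinge cheeks 26 to 32 mm either side along y, 16 mm deep, tops 5 mm above this point. The tag's free edge is 53 mm higher than this point and 29 mm to the side it leans to, with open space under it.
- tag_d_edge (a point): middle of this tag's free edge, 60 mm from its hinge line.
- bin_full_a: open grey plastic bin, 110 deep x 84 wide x 58 mm tall, front wall 36 mm, loose on the bench behind one of the tags; full: packed with twelve capped vials standing to 66 mm above the bench. Origin: centre of its underside, about 140 mm behind its tag's hinge along the board's x axis and in line with that tag; its front wall is about 85 mm behind the hinge.
- bin_full_b: open grey plastic bin, 110 deep x 84 wide x 58 mm tall, front wall 36 mm, loose on the bench behind one of the tags; full: packed with twelve capped vials standing to 66 mm above the bench. Origin: centre of its underside, about 140 mm behind its tag's hinge along the board's x axis and in line with that tag; its front wall is about 85 mm behind the hinge.
- bin_full_c: open grey plastic bin, 110 deep x 84 wide x 58 mm tall, front wall 36 mm, loose on the bench behind one of the tags; full: packed with twelve capped vials standing to 66 mm above the bench. Origin: centre of its underside, about 140 mm behind its tag's hinge along the board's x axis and in line with that tag; its front wall is about 85 mm behind the hinge.
- bin_two_left: open grey plastic bin, 110 deep x 84 wide x 58 mm tall, front wall 36 mm, loose on the bench behind one of the tags; not full: only two vials left standing in it. Origin: centre of its underside, about 140 mm behind its tag's hinge along the board's x axis and in line with that tag; its front wall is about 85 mm behind the hinge.
- vial_front: bystander, loose: capped sample vial, 22 mm wide, 50 mm tall, standing in front of the board, about 75 mm from the hinge line, half-way between two tags. Origin: centre of its underside.
- vial_mid: bystander, loose: capped sample vial, 22 mm wide, 50 mm tall, standing between the board and the bins, about 58 mm behind the hinge line, half-way between two tags. Origin: centre of its underside.
- spatula: bystander, loose: black-handled spatula, 160 mm long, lying in front of the board.
- driver: bystander, loose: black-handled screwdriver, 150 mm long, lying in front of the board.
- jar: bystander, loose: closed white jar, 52 mm wide, 65 mm tall, beyond one end of the board.
- reagent: bystander, loose: amber bottle, 60 mm wide, 120 mm tall, beside the row of bins at one end.
- beaker: bystander, loose: glass beaker, 66 mm wide, 85 mm tall, beside the row of bins at the other end.

How it is judged:
At the end, for the whole second after the job is handed in: Each tag in front of a full bin reads above +0.4 rad (disc face up, leaning to the bin), the tag in front of the bin with only two vials left reads below -0.4 rad (bar face up, leaning to the robot), and all tags are at rest (((y of tag_a_hinge in the frame of bin_full_a between -0.05 and 0.05 m and value of joint tag_a above 0.4 rad) or (y of tag_a_hinge in the frame of bin_full_b between -0.05 and 0.05 m and value of joint tag_a above 0.4 rad) or (y of tag_a_hinge in the frame of bin_full_c between -0.05 and 0.05 m and value of joint tag_a above 0.4 rad) or (y of tag_a_hinge in the frame of bin_two_left between -0.05 and 0.05 m and value of joint tag_a below -0.4 rad)) and velocity of joint tag_a between -0.1 and 0.1 rad/s and ((y of tag_b_hinge in the frame of bin_full_a between -0.05 and 0.05 m and value of joint tag_b above 0.4 rad) or (y of tag_b_hinge in the frame of bin_full_b between -0.05 and 0.05 m and value of joint tag_b above 0.4 rad) or (y of tag_b_hinge in the frame of bin_full_c between -0.05 and 0.05 m and value of joint tag_b above 0.4 rad) or (y of tag_b_hinge in the frame of bin_two_left between -0.05 and 0.05 m and value of joint tag_b below -0.4 rad)) and velocity of joint tag_b between -0.1 and 0.1 rad/s and ((y of tag_c_hinge in the frame of bin_full_a between -0.05 and 0.05 m and value of joint tag_c above 0.4 rad) or (y of tag_c_hinge in the frame of bin_full_b between -0.05 and 0.05 m and value of joint tag_c above 0.4 rad) or (y of tag_c_hinge in the frame of bin_full_c between -0.05 and 0.05 m and value of joint tag_c above 0.4 rad) or (y of tag_c_hinge in the frame of bin_two_left between -0.05 and 0.05 m and value of joint tag_c below -0.4 rad)) and velocity of joint tag_c between -0.1 and 0.1 rad/s and ((y of tag_d_hinge in the frame of bin_full_a between -0.05 and 0.05 m and value of joint tag_d above 0.4 rad) or (y of tag_d_hinge in the frame of bin_full_b between -0.05 and 0.05 m and value of joint tag_d above 0.4 rad) or (y of tag_d_hinge in the frame of bin_full_c between -0.05 and 0.05 m and value of joint tag_d above 0.4 rad) or (y of tag_d_hinge in the frame of bin_two_left between -0.05 and 0.05 m and value of joint tag_d below -0.4 rad)) and velocity of joint tag_d between -0.1 and 0.1 rad/s); the robot touches nothing.
It fails at once if a bin is moved more than 20 mm or lifted (distance of any of bin_full_a, bin_full_b, bin_full_c, bin_two_left from where it was at the start of the episode above 0.02 m or height (world z) of any of bin_full_a, bin_full_b, bin_full_c, bin_two_left above 0.01 m).
It fails at once if a bystander (vial, spatula, screwdriver, jar, bottle, beaker) is moved more than 30 mm or knocked over (distance of any of vial_front, vial_mid, spatula, driver, jar, reagent, beaker from where it was at the start of the episode above 0.03 m or angle between any of vial_front, vial_mid, jar, reagent, beaker's own z axis and vertical above 0.7 rad).
It fails at once if a tag is pinched: the fingers press on both of its faces at once with over 2 N each ((contact force between the fingers and tag_a_c0 above 2 N and contact force between the fingers and tag_a_c1 above 2 N) or (contact force between the fingers and tag_b_c0 above 2 N and contact force between the fingers and tag_b_c1 above 2 N) or (contact force between the fingers and tag_c_c0 above 2 N and contact force between the fingers and tag_c_c1 above 2 N) or (contact force between the fingers and tag_d_c0 above 2 N and contact force between the fingers and tag_d_c1 above 2 N)).
It fails at once if a tag is pressed with more than 12 N (contact force between any of the arm, the fingers and tag_a above 12 N or contact force between any of the arm, the fingers and tag_b above 12 N or contact force between any of the arm, the fingers and tag_c above 12 N or contact force between any of the arm, the fingers and tag_d above 12 N).
It also fails if it takes over 58 s, if anything falls off the work surface, if the arm or the gripper's body presses on something with over 40 N, if the wrist force passes 120 N, or if a joint passes its speed limit or range.

## Working session

There is one attempt and no reset: what is moved stays moved. The work goes in short steps, Python scripts to look and compute and a tool call to move; the robot and the scene stay as the last step left them, time stands still between calls to the robot, and variables do not carry over. Pictures are saved under pics/ and viewed, and the job is handed in when it is done.

Besides the shell and the picture viewer there is one more tool, called after "Emit:" in YAML: its name, and indented under it one key for each argument. jog_arm: Moves the arm, as the interface text tells. Its arguments: {"type":"object","properties":{"steps":{"type":"array","items":{"type":"object","properties":{"claw":{"type":"number"},"dx":{"type":"number"},"dy":{"type":"number"},"dz":{"type":"number"},"ax":{"type":"number"},"ay":{"type":"number"},"az":{"type":"number"}}}}},"required":["steps"]}

```bash
mkdir -p pics; python3 - <<'E'
from station import robot
import cv2
s=robot.sense();print(s['time_s'],s['tool_pos'],s['tcp_rot'],s['grip_width'],s['wrist_force'])
for n in['scene','top']:
    cv2.imwrite(f'pics/{n}0.png',robot.camera(n)[:,:,::-1]);i=robot.camera_info(n);print(n,i['mtx'],i['rvec'],i['tvec'])
    for t in ['tag_a_hinge','tag_a_edge','bin_two_left','bin_full_a','vial_front','vial_mid']:
        print(t,[(round(d['confidence'],2),[round(float(x),1) for x in d['position']]) for d in robot.landmark_of(n,t)])
E
```

```text
0.0 [ 0.20649769 -0.6427183   0.23048876] [ 0.5714264   0.41653547  0.57132267 -0.4166059 ] 0.08727294847003209 [-0.31546346  0.55276374 -0.29890013]
scene [[450.17872481   0.         324.1896282 ]
 [  0.         450.17872481 235.47871742]
 [  0.           0.           1.        ]] [ 2.11851902  1.07565604 -0.47460698] [-0.33657242 -0.23450096  1.17349463]
tag_a_hinge [(0.79, [268.8, 304.9]), (0.74, [305.7, 398.3])]
tag_a_edge [(0.5, [257.9, 312.5]), (0.21, [195.9, 378.5])]
bin_two_left [(0.59, [280.3, 433.8])]
bin_full_a [(0.84, [305.3, 397.0]), (0.65, [371.5, 299.9]), (0.56, [335.4, 349.5])]
vial_front [(0.83, [245.2, 305.1])]
vial_mid [(0.76, [267.7, 386.0])]
top [[552.00495812   0.         319.51571843]
 [  0.         552.00495812 247.21364287]
 [  0.           0.           1.        ]] [ 2.16746343 -2.1671628   0.10885542] [0.02874006 0.57923483 1.07330658]
tag_a_hinge [(0.8, [261.2, 351.0]), (0.72, [237.2, 352.2]), (0.32, [210.6, 471.3])]
tag_a_edge [(0.56, [238.7, 352.5])]
bin_two_left [(0.63, [189.7, 251.1]), (0.51, [229.4, 182.6])]
bin_full_a [(0.83, [192.1, 298.8]), (0.82, [190.7, 348.3]), (0.67, [189.8, 399.9])]
vial_front [(0.46, [294.6, 326.3])]
vial_mid [(0.71, [269.5, 471.2]), (0.56, [232.5, 275.3])]
```

View pics/scene0.png

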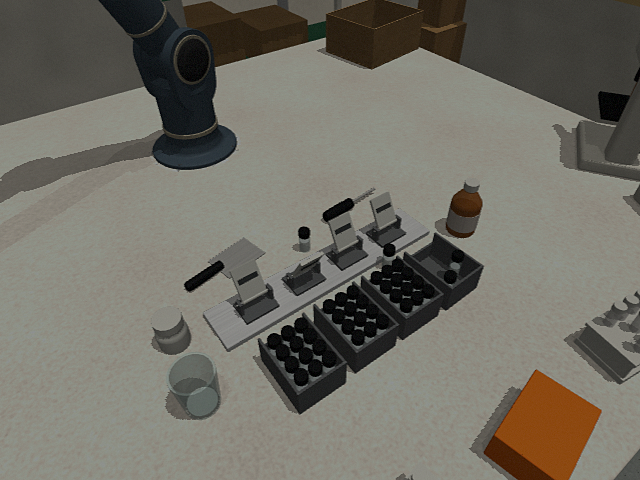

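View pics/top0.png

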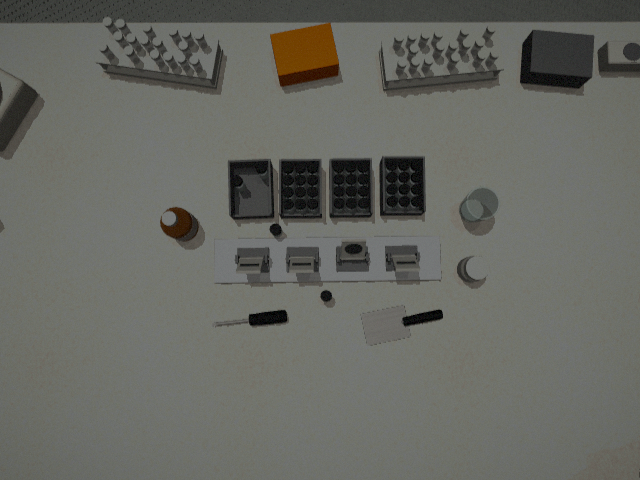

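```bash
cat > h.py <<'E'
from station import robot
import numpy as np, cv2
from scipy.spatial.transform import Rotation as R
def ray(n,rc,info=None):
    i=info or robot.camera_info(n);M=cv2.Rodrigues(np.array(i['rvec'],float))[0];t=np.array(i['tvec']).ravel()
    d=M.T@np.linalg.inv(i['mtx'])@np.array([rc[1],rc[0],1.]);return -M.T@t,d/np.linalg.norm(d)
def atz(n,rc,z):
    c,d=ray(n,rc);return c+d*(z-c[2])/d[2]
def tri(obs):
    A=0;b=0
    for n,rc in obs:
        c,d=ray(n,rc);P=np.eye(3)-np.outer(d,d);A=A+P;b=b+P@c
    return np.linalg.solve(A,b)
E
python3 - <<'E'
from h import *
np.set_printoptions(precision=3,suppress=True)
s=robot.sense();w,x,y,z=s['tcp_rot'];print(R.from_quat([x,y,z,w]).as_matrix())
for c in [(238,215),(238,440),(283,441),(283,215)]: print('board',atz('top',c,.012))
for nm,c,z in [('vf',(296,326),.05),('vm',(230,276),.05),('spat',(325,385),.005),('driver',(320,250),.01),('jar',(268,472),.06),('reag',(220,172),.1)]: print(nm,atz('top',c,z))
# edges: tag middle top edge (robot side)
for nm,t in [('d?',(270,404)),('c',(256,352)),('b',(271,303)),('a',(272,252))]: print(nm,atz('top',t,.092))
im=robot.camera('top');cv2.imwrite('pics/topz.png',cv2.resize(im[225:305,205:450,::-1],None,fx=3.2,fy=3.2,interpolation=2))
im=robot.camera('scene');cv2.imwrite('pics/scz.png',cv2.resize(im[180:420,190:490,::-1],None,fx=2.5,fy=2.5,interpolation=2))
E
```

```text
[[ 0.     0.952  0.306]
 [-0.     0.306 -0.952]
 [-1.     0.     0.   ]]
board [0.6   0.242 0.012]
board [ 0.6   -0.216  0.012]
board [ 0.509 -0.216  0.012]
board [0.508 0.24  0.012]
vf [0.482 0.016 0.05 ]
vm [0.611 0.114 0.05 ]
spat [ 0.424 -0.103  0.005]
driver [0.434 0.168 0.01 ]
jar [ 0.536 -0.266  0.06 ]
reag [0.623 0.306 0.1  ]
d? [ 0.53  -0.13   0.092]
c [ 0.556 -0.032  0.092]
b [0.528 0.06  0.092]
a [0.526 0.155 0.092]
```

View pics/topz.png

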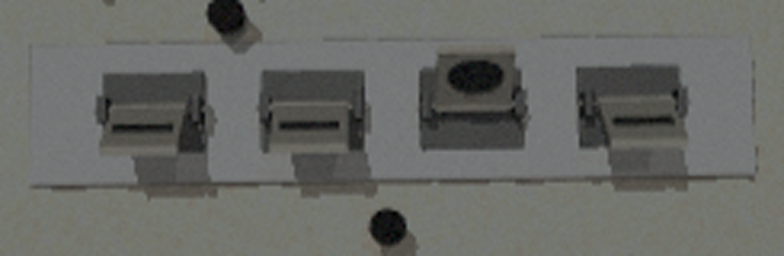

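View pics/scz.png

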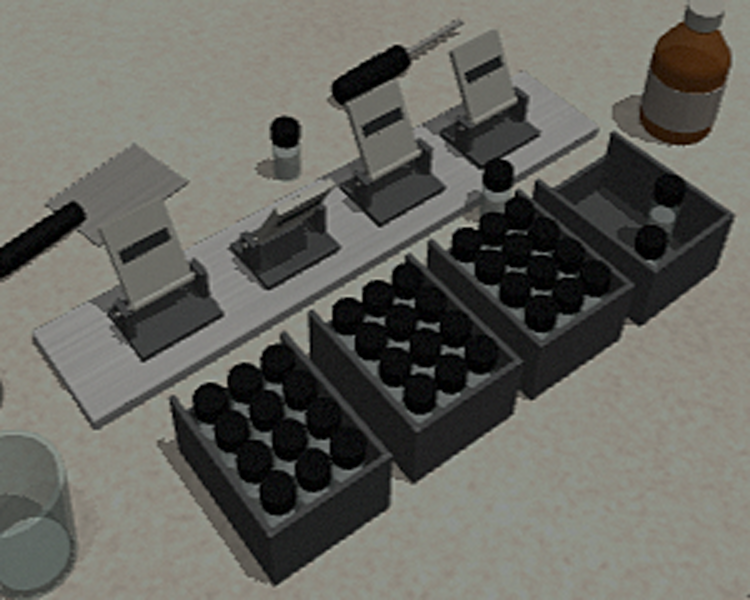

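```bash
python3 - <<'E'
from h import *
np.set_printoptions(precision=3,suppress=True)
print(tri([('scene',(263,242.4)),('top',(271,407.5))]),tri([('scene',(214,341)),('top',(271.9,302.8))]))
for c in [(100+0,105),(208,105),(262,102),(366,118),(582,103),(684,100)]: print(atz('top',(225+[103,103,103,103,102,102][0]/3.2,205+c[0]/3.2),.044))
E
```

```text
[ 0.529 -0.135  0.092] [0.529 0.064 0.096]
[0.558 0.193 0.044]
[0.558 0.126 0.044]
[0.558 0.093 0.044]
[0.558 0.029 0.044]
[ 0.558 -0.104  0.044]
[ 0.558 -0.167  0.044]
```

Emit:
jog_arm:
  steps:
    - {"claw":-1,"dx":19,"dy":34,"dz":0,"az":-0.05}
    - {"claw":-1,"dx":38,"dy":68,"dz":0,"az":-0.1}
    - {"claw":-1,"dx":57,"dy":102,"dz":0,"az":-0.15}
    - {"claw":-1,"dx":76,"dy":136,"dz":0,"az":-0.2}
    - {"claw":-1,"dx":95,"dy":170,"dz":0,"az":-0.25}
    - {"claw":-1,"dx":114,"dy":204,"dz":0,"az":-0.311}
    - {"claw":-1,"dx":133,"dy":238,"dz":0,"az":-0.311}
    - {"claw":-1,"dx":137,"dy":254,"dz":0,"az":-0.311}

```text
schema error: expected keys claw, dx, dy, dz, ax, ay, az
```

Emit:
jog_arm:
  steps:
    - {"claw":-1,"dx":19,"dy":34}
    - {"claw":-1,"dx":38,"dy":68}
    - {"claw":-1,"dx":57,"dy":102}
    - {"claw":-1,"dx":76,"dy":136}
    - {"claw":-1,"dx":95,"dy":170}
    - {"claw":-1,"dx":114,"dy":204}
    - {"claw":-1,"dx":130,"dy":235}
    - {"claw":-1,"dx":137,"dy":254}

```text
schema error: expected keys claw, dx, dy, dz, ax, ay, az
```

Emit:
jog_arm:
  steps:
    - {"claw":-1,"dx":19,"dy":34,"dz":0,"ax":0,"ay":0,"az":-0.05}
    - {"claw":-1,"dx":38,"dy":68,"dz":0,"ax":0,"ay":0,"az":-0.1}
    - {"claw":-1,"dx":57,"dy":102,"dz":0,"ax":0,"ay":0,"az":-0.15}
    - {"claw":-1,"dx":76,"dy":136,"dz":0,"ax":0,"ay":0,"az":-0.2}
    - {"claw":-1,"dx":95,"dy":170,"dz":0,"ax":0,"ay":0,"az":-0.25}
    - {"claw":-1,"dx":114,"dy":204,"dz":0,"ax":0,"ay":0,"az":-0.311}
    - {"claw":-1,"dx":133,"dy":238,"dz":0,"ax":0,"ay":0,"az":-0.311}
    - {"claw":-1,"dx":137,"dy":254,"dz":0,"ax":0,"ay":0,"az":-0.311}

```text
time_s: 1.47
tool_pos: [0.3467, -0.3829, 0.2301]
tcp_rot: [0.501, 0.499, 0.502, -0.497]
wrist_force: [0.2, 0.3, -2.7]
grip_width: 0.0417
```

Emit:
jog_arm:
  steps:
    - {"claw":-1,"dx":18,"dy":34,"dz":0,"ax":0,"ay":0,"az":0}
    - {"claw":-1,"dx":36,"dy":68,"dz":0,"ax":0,"ay":0,"az":0}
    - {"claw":-1,"dx":54,"dy":102,"dz":0,"ax":0,"ay":0,"az":0}
    - {"claw":-1,"dx":72,"dy":136,"dz":0,"ax":0,"ay":0,"az":0}
    - {"claw":-1,"dx":90,"dy":170,"dz":0,"ax":0,"ay":0,"az":0}
    - {"claw":-1,"dx":108,"dy":204,"dz":0,"ax":0,"ay":0,"az":0}
    - {"claw":-1,"dx":126,"dy":238,"dz":0,"ax":0,"ay":0,"az":0}
    - {"claw":-1,"dx":133,"dy":248,"dz":0,"ax":0,"ay":0,"az":0}

```text
time_s: 2.13
tool_pos: [0.4813, -0.1283, 0.2301]
tcp_rot: [0.503, 0.498, 0.505, -0.494]
wrist_force: [0.2, 0.4, -2.2]
grip_width: 0.0007
```

Emit:
jog_arm:
  steps:
    - {"claw":-1,"dx":-2,"dy":-2,"dz":-25,"ax":0,"ay":0,"az":0}
    - {"claw":-1,"dx":-4,"dy":-5,"dz":-55,"ax":0,"ay":0,"az":0}
    - {"claw":-1,"dx":-4,"dy":-8,"dz":-85,"ax":0,"ay":0,"az":0}
    - {"claw":-1,"dx":-4,"dy":-8,"dz":-115,"ax":0,"ay":0,"az":0}
    - {"claw":-1,"dx":-4,"dy":-8,"dz":-135,"ax":0,"ay":0,"az":0}
    - {"claw":-1,"dx":-4,"dy":-8,"dz":-147,"ax":0,"ay":0,"az":0}
    - {"claw":-1,"dx":-4,"dy":-8,"dz":-147,"ax":0,"ay":0,"az":0}
    - {"claw":-1,"dx":-4,"dy":-8,"dz":-147,"ax":0,"ay":0,"az":0}

```text
time_s: 2.8
tool_pos: [0.4766, -0.1362, 0.0825]
tcp_rot: [0.502, 0.497, 0.506, -0.495]
wrist_force: [0.6, 0.3, -2.6]
grip_width: 0.0001
```

```bash
python3 - <<'E'
from h import *
print(robot.sense()['tool_pos'])
a=robot.camera('scene')[150:400,170:490];b=robot.camera('top')[150:350,180:500]
cv2.imwrite('pics/l1.png',cv2.resize(np.vstack([a,b])[:,:,::-1],None,fx=1.3,fy=1.3))
E
```

```text
[ 0.47656574 -0.13615077  0.0825167 ]
```

View pics/l1.png

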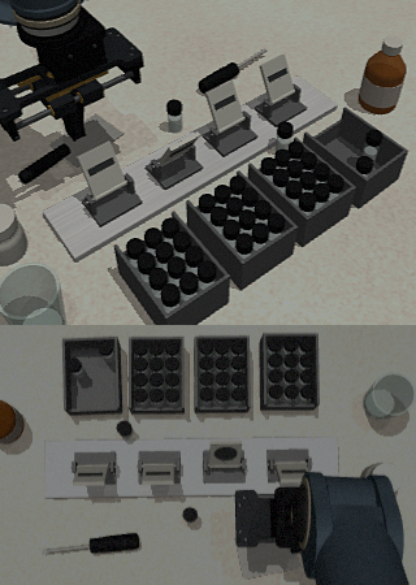

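Emit:
jog_arm:
  steps:
    - {"claw":-1,"dx":12,"dy":0,"dz":0,"ax":0,"ay":0,"az":0}
    - {"claw":-1,"dx":22,"dy":0,"dz":0,"ax":0,"ay":0,"az":0}
    - {"claw":-1,"dx":29,"dy":0,"dz":0,"ax":0,"ay":0,"az":0}
    - {"claw":-1,"dx":35,"dy":0,"dz":0,"ax":0,"ay":0,"az":0}
    - {"claw":-1,"dx":41,"dy":0,"dz":0,"ax":0,"ay":0,"az":0}
    - {"claw":-1,"dx":47,"dy":0,"dz":0,"ax":0,"ay":0,"az":0}
    - {"claw":-1,"dx":53,"dy":0,"dz":0,"ax":0,"ay":0,"az":0}
    - {"claw":-1,"dx":59,"dy":0,"dz":0,"ax":0,"ay":0,"az":0}

```text
time_s: 3.57
tool_pos: [0.5373, -0.1364, 0.0838]
tcp_rot: [0.503, 0.498, 0.505, -0.494]
wrist_force: [0.1, -0.4, -2.6]
grip_width: 0.0006
```

Emit:
jog_arm:
  steps:
    - {"claw":-1,"dx":5,"dy":0,"dz":0,"ax":0,"ay":0,"az":0}
    - {"claw":-1,"dx":10,"dy":0,"dz":0,"ax":0,"ay":0,"az":0}
    - {"claw":-1,"dx":15,"dy":0,"dz":0,"ax":0,"ay":0,"az":0}
    - {"claw":-1,"dx":20,"dy":0,"dz":0,"ax":0,"ay":0,"az":0}
    - {"claw":-1,"dx":22,"dy":0,"dz":0,"ax":0,"ay":0,"az":0}
    - {"claw":-1,"dx":22,"dy":0,"dz":0,"ax":0,"ay":0,"az":0}
    - {"claw":-1,"dx":22,"dy":0,"dz":0,"ax":0,"ay":0,"az":0}
    - {"claw":-1,"dx":22,"dy":0,"dz":0,"ax":0,"ay":0,"az":0}

```text
time_s: 4.23
tool_pos: [0.5589, -0.1365, 0.0838]
tcp_rot: [0.503, 0.498, 0.505, -0.494]
wrist_force: [0.4, -0.0, -2.5]
grip_width: 0.0002
```

```bash
python3 - <<'E'
from h import *
s=robot.sense();print(s['tool_pos'],s['wrist_force'])
a=robot.camera('scene')[150:400,170:490];b=robot.camera('top')[150:350,180:500]
cv2.imwrite('pics/l2.png',cv2.resize(np.vstack([a,b])[:,:,::-1],None,fx=1.3,fy=1.3))
E
```

```text
[ 0.55894799 -0.13649742  0.08375981] [ 0.42109616 -0.01046623 -2.54135686]
```

View pics/l2.png

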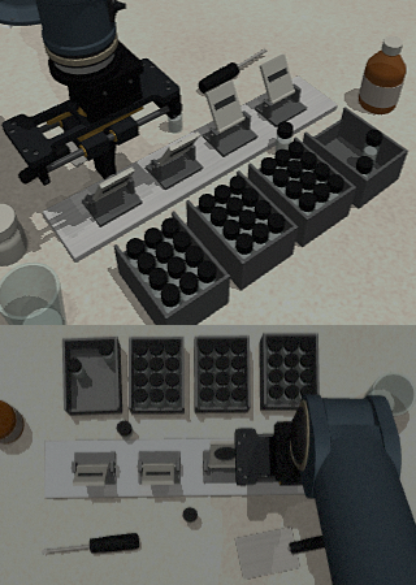

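Emit:
jog_arm:
  steps:
    - {"claw":-1,"dx":-15,"dy":0,"dz":0,"ax":0,"ay":0,"az":0}
    - {"claw":-1,"dx":-45,"dy":0,"dz":0,"ax":0,"ay":0,"az":0}
    - {"claw":-1,"dx":-72,"dy":0,"dz":15,"ax":0,"ay":0,"az":0}
    - {"claw":-1,"dx":-82,"dy":10,"dz":40,"ax":0,"ay":0,"az":0}
    - {"claw":-1,"dx":-82,"dy":40,"dz":60,"ax":0,"ay":0,"az":0}
    - {"claw":-1,"dx":-82,"dy":75,"dz":60,"ax":0,"ay":0,"az":0}
    - {"claw":-1,"dx":-82,"dy":110,"dz":60,"ax":0,"ay":0,"az":0}
    - {"claw":-1,"dx":-82,"dy":140,"dz":60,"ax":0,"ay":0,"az":0}

```text
time_s: 5.0
tool_pos: [0.4768, 0.0054, 0.1447]
tcp_rot: [0.503, 0.498, 0.505, -0.494]
wrist_force: [1.3, 0.3, -2.3]
grip_width: 0.0006
```

Emit:
jog_arm:
  steps:
    - {"claw":-1,"dx":0,"dy":30,"dz":0,"ax":0,"ay":0,"az":0}
    - {"claw":-1,"dx":0,"dy":50,"dz":0,"ax":0,"ay":0,"az":0}
    - {"claw":-1,"dx":0,"dy":57,"dz":0,"ax":0,"ay":0,"az":0}
    - {"claw":-1,"dx":0,"dy":57,"dz":-20,"ax":0,"ay":0,"az":0}
    - {"claw":-1,"dx":0,"dy":57,"dz":-40,"ax":0,"ay":0,"az":0}
    - {"claw":-1,"dx":0,"dy":57,"dz":-55,"ax":0,"ay":0,"az":0}
    - {"claw":-1,"dx":0,"dy":57,"dz":-61,"ax":0,"ay":0,"az":0}
    - {"claw":-1,"dx":0,"dy":57,"dz":-61,"ax":0,"ay":0,"az":0}

```text
time_s: 5.67
tool_pos: [0.4758, 0.0612, 0.0824]
tcp_rot: [0.502, 0.498, 0.505, -0.495]
wrist_force: [0.2, -0.2, -2.2]
grip_width: 0.0006
```

```bash
python3 - <<'E'
from h import *
s=robot.sense();print(s['tool_pos'],s['wrist_force'])
a=robot.camera('scene')[150:400,170:490];b=robot.camera('top')[150:350,180:500]
cv2.imwrite('pics/l3.png',cv2.resize(np.vstack([a,b])[:,:,::-1],None,fx=1.3,fy=1.3))
E
```

```text
[0.475764   0.06121868 0.0824319 ] [ 0.24275847 -0.23508414 -2.1654853 ]
```

View pics/l3.png

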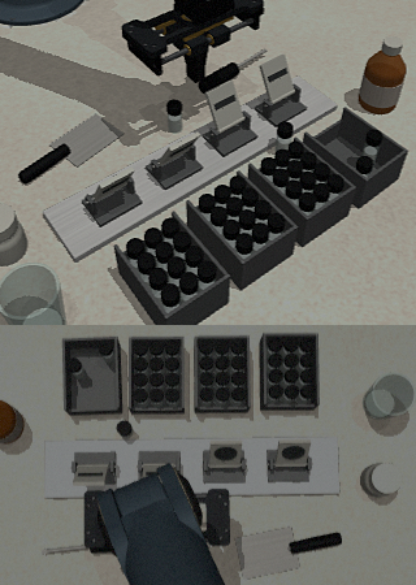

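Emit:
jog_arm:
  steps:
    - {"claw":-1,"dx":12,"dy":0,"dz":0,"ax":0,"ay":0,"az":0}
    - {"claw":-1,"dx":22,"dy":0,"dz":0,"ax":0,"ay":0,"az":0}
    - {"claw":-1,"dx":29,"dy":0,"dz":0,"ax":0,"ay":0,"az":0}
    - {"claw":-1,"dx":35,"dy":0,"dz":0,"ax":0,"ay":0,"az":0}
    - {"claw":-1,"dx":41,"dy":0,"dz":0,"ax":0,"ay":0,"az":0}
    - {"claw":-1,"dx":47,"dy":0,"dz":0,"ax":0,"ay":0,"az":0}
    - {"claw":-1,"dx":53,"dy":0,"dz":0,"ax":0,"ay":0,"az":0}
    - {"claw":-1,"dx":59,"dy":0,"dz":0,"ax":0,"ay":0,"az":0}

```text
time_s: 6.43
tool_pos: [0.5367, 0.0619, 0.0841]
tcp_rot: [0.503, 0.499, 0.504, -0.494]
wrist_force: [-0.6, -0.2, -3.3]
grip_width: 0.0004
```

Emit:
jog_arm:
  steps:
    - {"claw":-1,"dx":5,"dy":0,"dz":0,"ax":0,"ay":0,"az":0}
    - {"claw":-1,"dx":10,"dy":0,"dz":0,"ax":0,"ay":0,"az":0}
    - {"claw":-1,"dx":15,"dy":0,"dz":0,"ax":0,"ay":0,"az":0}
    - {"claw":-1,"dx":20,"dy":0,"dz":0,"ax":0,"ay":0,"az":0}
    - {"claw":-1,"dx":23,"dy":0,"dz":0,"ax":0,"ay":0,"az":0}
    - {"claw":-1,"dx":23,"dy":0,"dz":0,"ax":0,"ay":0,"az":0}
    - {"claw":-1,"dx":23,"dy":0,"dz":0,"ax":0,"ay":0,"az":0}
    - {"claw":-1,"dx":23,"dy":0,"dz":0,"ax":0,"ay":0,"az":0}

```text
time_s: 7.1
tool_pos: [0.5593, 0.0619, 0.084]
tcp_rot: [0.503, 0.498, 0.504, -0.494]
wrist_force: [-0.5, -0.7, -2.4]
grip_width: 0.0007
```

Emit:
jog_arm:
  steps:
    - {"claw":-1,"dx":-15,"dy":0,"dz":0,"ax":0,"ay":0,"az":0}
    - {"claw":-1,"dx":-45,"dy":0,"dz":0,"ax":0,"ay":0,"az":0}
    - {"claw":-1,"dx":-72,"dy":0,"dz":15,"ax":0,"ay":0,"az":0}
    - {"claw":-1,"dx":-82,"dy":0,"dz":40,"ax":0,"ay":0,"az":0}
    - {"claw":-1,"dx":-82,"dy":0,"dz":70,"ax":0,"ay":0,"az":0}
    - {"claw":-1,"dx":-82,"dy":0,"dz":100,"ax":0,"ay":0,"az":0}
    - {"claw":-1,"dx":-82,"dy":0,"dz":120,"ax":0,"ay":0,"az":0}
    - {"claw":-1,"dx":-82,"dy":0,"dz":120,"ax":0,"ay":0,"az":0}

```text
time_s: 7.77
tool_pos: [0.4798, 0.0626, 0.2084]
tcp_rot: [0.505, 0.501, 0.502, -0.492]
wrist_force: [0.8, 0.3, -2.2]
grip_width: 0.0008
```

```bash
python3 - <<'E'
from h import *
s=robot.sense();print(s['tool_pos'],s['wrist_force'])
a=robot.camera('scene')[150:400,170:490];b=robot.camera('top')[150:350,180:500]
cv2.imwrite('pics/l4.png',cv2.resize(np.vstack([a,b])[:,:,::-1],None,fx=1.3,fy=1.3))
cv2.imwrite('pics/w4.png',robot.camera('wrist')[:,:,::-1])
E
```

```text
[0.47979176 0.06263295 0.20835269] [ 0.80965918  0.32886164 -2.23374828]
```

View pics/l4.png

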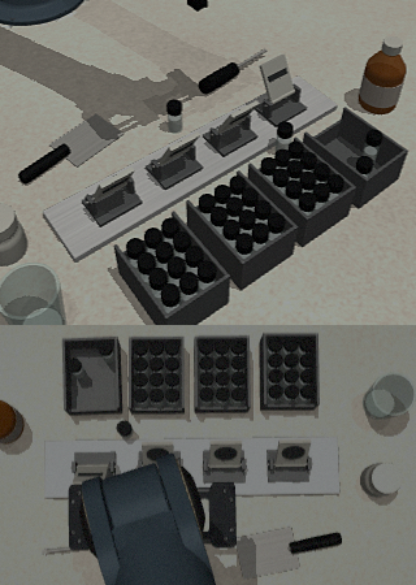

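View pics/w4.png

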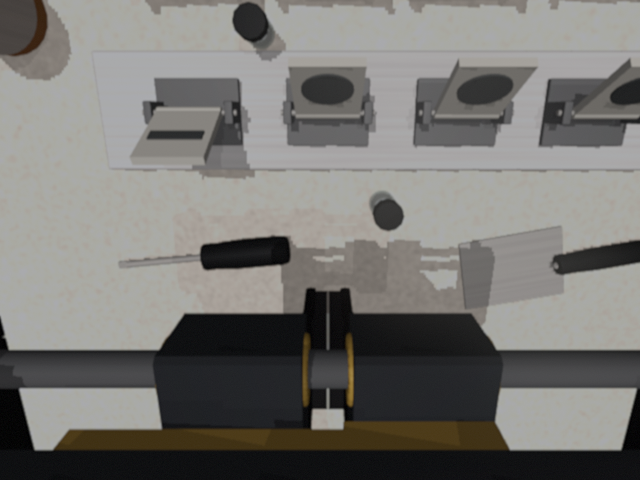

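The wrist picture shows the three tags in front of full bins disc-up (columns 328, 480 and about 620). The tag in front of the nearly empty bin is still bar-up (column 175). The vials, the driver and the spatula are where they were.

```bash
python3 -c "
from station import robot
print(robot.sign_off())"
```

```text
the job is handed in; nothing more can be done
None
```

I flipped the two wrong tags towards their full bins, and the job is handed in. They were the second from the robot's left, at y ≈ +0.06, and the rightmost, at y ≈ -0.14. I pushed each one from the robot's side with the closed fingertips at about 0.07 m/s, at roughly 80 mm height, until it tipped over.

- **Tags:** The last scene, top and wrist pictures show the three tags in front of the full bins disc-up and leaning to the bins. The tag in front of the bin with two vials is bar-up, leaning to the robot; I never touched it.
- **Surroundings:** The bins and bystanders look unmoved in those pictures. I checked this by eye and did not measure them again.
- **Forces:** Wrist force readings at the end of each move showed no clear contact load. The force on the tags themselves is not reported, so I could not check it directly.
- **Arm:** It was clear of everything at z ≈ 0.21 m when I handed in, at about 8 s on the clock.
- **Disagreements:** The networks' hinge and edge finds were incomplete, so I picked the tag positions from the pictures by hand. The two-view measurement put the free edges at 92 and 96 mm, against 92 mm in the text. My first move calls were refused because I had left out keys; nothing moved.

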